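# Fold the hex key and put it away

### The arm

A 6-joint arm with a two-finger parallel gripper is mounted at the origin on the work surface. World frame = base frame: x ahead of the robot, y to its left, z up, the work surface at z = 0. Lengths are in m, angles in degrees, forces in N, time in s.
With the tool pointing down it reaches from about 0.4 to 0.825 m from the base axis. Payload 7 kg.
Tool frame: the origin (TCP) lies at the very end of the fingers, on their centre line; the grasp point (between the pads) lies 19 mm behind it (grasp_offset is the x of the grasp point in the tool frame, in m); x points along the fingers, y is the direction in which the jaws open and shut, and the axes are right-handed (so a half turn about x gives the same grasp; the last joint's range is limited). The gripper opens to 88 mm and grips with 3 to 60 N. Pads are 19 mm wide; open, the fingers measure 130 mm over their backs; the gripper's body (78 mm by 193 mm) begins 47 mm behind the grasp point.
Start: joints at [-59.926, 20.546, 0.682, 0, -70.136, -16.507], TCP at [0.158, -0.656, 0.227] pointing down, gripper open.
Joint ranges: [-176.03, 176.03], [-82.01, 121.73], [-58.28, 71.71], [-173.87, 95.51], [-174.79, -0.11], [-173.66, 173.66]. Speed limits (degrees/s): [136.94, 136.94, 172.46, 180, 180, 180].

### API

Orientations are given as [roll, pitch, yaw] about the fixed x, y, z axes, in that order (R = Rz(yaw) Ry(pitch) Rx(roll)).
In Python, from plant import get_obs, snapshot, close_job, grasp_offset gives the robot as it stands.
- The arm moves only by the tool carry_out, never from a script. Its argument "series" is a list that holds one entry, the list of rows, each a list of 6 numbers: the shift along the tool's x, y, z in mm, then the turn, a rotation vector about the tool's x, y, z in degrees. A call has 1 to 10 rows; each row is the pose to reach, as a shift and turn from the pose commanded when the call began, along the tool's axes at that moment; what a row does not reach only later rows make up. A row lasts 1/8 s, in which the tool goes at most 62.5 mm and 10.7 degrees, less where a joint would pass 70% of its speed; a pose out of reach is approached as far as the arm can. A call with a gripper value outside its range is refused whole. "hand" is the gripper's target within -1 to 1 (shut at 1, half-way at 0, fully open at -1), set as the call begins (left out, the last holds). The fingers move at their own pace and stop on an object; the grip force is fixed at half the most. Time passes only in rows, so rows that repeat a pose let the fingers close. It gives the time, the measured TCP pose, the force and the opening at its end, in the units of the state.
- get_obs(): the state, without advancing time (a new reading comes with each control period).
- snapshot(name): name is "scene" or "side" or "wrist"; returns a dict with "color" (384x512x3 uint8, red, green, blue), "fx", "fy", "cx", "cy" (pixels), "eye" and "attitude" of the camera in the world. Camera axes: x right, y down, z forward; pixel columns grow to the right and rows downward; lengths in m; the calibration is good to about 2 mm. A picture is of the moment at which its call begins. There is no depth.
- close_job(): hands the job in, once; it reports no verdict.
The state is a dict: "clock": time; "joint_pos": joint angles; "qvel": joint speeds; "tau": joint torques, N m; "tool_pos": TCP position; "orientation": TCP orientation; "force": force on the tool from outside, world axes, zero at the start; "moment": the same for the moment, N m; "opening": finger opening in m.
Only numpy, scipy, OpenCV 4.12 (cv2) and the standard library are available. Lean on these libraries where they do the work, as an engineer would, in place of code of your own. Each camera call takes 0.05 s, during which the arm holds its last target.

### The job

The folding hex key was left with its steel key swung out, and like that it will not go into the organiser. Fold the key fully home into its handle first, then lay the folded tool flat, key side up, in the long open compartment of the organiser. Do not shift or upset the little dish of cam locks.

Things in the scene. Friction and masses are not known exactly. Their poses are not given: they have to be found in the camera images.
- handle_mid (a point): Centre of the handle of the folding hex key (loose, about 280 g): black plastic block 110 mm long (x), 32 wide (y), 20 high (z up), lying flat, so this point is 10 mm above its support. The hinge of its one movable steel key is 48 mm from here along +x and 9 mm higher. The other black-handled hex key near by has a round handle and a fixed bent key.
- key (a joint): Angle (rad) of the steel key, a bar 8 mm thick reaching 85 mm from the hinge, turning in the upright plane along the handle. 0: folded home, lying over the handle towards -x, its top 3 mm proud of the handle's. 1.57: upright. Starts at 1.85 to 2.2, leaning out past the +x end. The hinge rubs (0.035 N m), stays where left, has no latch; push the key over, then press it down.
- bay (a point): Centre of the inner floor of the long open compartment of the clear organiser (fixed), 3 mm above the cabinet top. Inside 84 mm (x) by 134 mm (y), 32 deep; walls 4 mm, rim 35 mm above the cabinet top. z up. Its lid, flipped back, slopes from the +x rim down to the cabinet top, out to 105 mm from here. Towards -x, out to 112 mm, lie three short shut compartments, 38 mm high.
- ramekin: Loose white ceramic ramekin holding cam locks, 80 mm across, 45 mm high; origin at the centre of its underside, z up. Not to be moved.

How it is judged (in metres and radians):
On the way:
1. the key is folded home while the tool is still out of the organiser (value of joint key below 0.15 rad and horizontal distance between handle_mid and bay above 0.12 m), for 0.2 s.
At the end, for the whole second after the job is handed in: The key is folded to within 0.15 rad of home and the handle lies flat (z within 0.15 rad of vertical) on the floor of the long compartment: its centre within 30 mm across, 25 mm along and no more than 15 mm above the compartment's floor centre (value of joint key below 0.15 rad and x of handle_mid in the frame of bay between -0.03 and 0.03 m and y of handle_mid in the frame of bay between -0.025 and 0.025 m and z of handle_mid in the frame of bay below 0.015 m and angle between handle_mid's own z axis and vertical below 0.15 rad and velocity of joint key below 0.1 rad/s); the robot touches nothing.
It fails at once if the ramekin of cam locks is shifted by more than 30 mm or tipped by more than 0.3 rad (distance of ramekin from where it was at the start of the episode above 0.03 m or angle between ramekin's own z axis and vertical above 0.3 rad).
It also fails if it takes over 54 s, if anything falls off the work surface, if the arm or the gripper's body presses on something with over 40 N, if the wrist force passes 120 N, or if a joint passes its speed limit or range.

## Working session

There is one attempt and no reset: what is moved stays moved. The work goes in short steps, Python scripts to look and compute and a tool call to move; the robot and the scene stay as the last step left them, time stands still between calls to the robot, and variables do not carry over. Pictures are saved under pics/ and viewed, and the job is handed in when it is done.

Besides the shell and the picture viewer there is one more tool, called in YAML: its name, and indented under it one key for each argument. carry_out: Moves the arm, as the interface text tells. Its arguments: {"type":"object","properties":{"series":{"type":"array","items":{"type":"array","items":{"type":"array","items":{"type":"number"}}}},"hand":{"type":"number"}},"required":["series"]}

```bash
mkdir -p pics; ls; python3 - <<'E'
from plant import get_obs, snapshot, grasp_offset
import cv2
print(grasp_offset); print(get_obs())
for n in("scene","side","wrist"):
    s=snapshot(n); cv2.imwrite(f"pics/{n}0.png",s["color"][:,:,::-1])
    print(n,{k:v for k,v in s.items() if k!="color"})
E
```

```text
pics
-0.0188
{'clock': 0.0, 'joint_pos': array([-5.99249230e+01,  2.05907021e+01,  6.33808536e-01, -2.16225178e-02,
       -7.01353321e+01, -1.65076921e+01]), 'qvel': array([ 0.06326973, -0.06350166,  0.02109634,  0.02075463,  0.00695922,
       -0.01632155]), 'tau': array([-9.62744116e-05, -5.82723212e+01,  2.93048126e+01,  6.99700847e+00,
        6.94215763e-03, -1.88081517e-04]), 'tool_pos': array([ 0.15822386, -0.65568824,  0.2256265 ]), 'orientation': array([ 94.08003794,  89.90556016, 107.64005911]), 'force': array([-0.20175783, -0.27762124, -0.19736369]), 'moment': array([-0.01353372,  0.05995974,  0.06768421]), 'opening': 0.08756313742928312}
scene {'fx': 493.0636701956604, 'fy': 493.0636701956604, 'cx': 260.5802725357676, 'cy': 188.06611797490706, 'eye': array([ 1.40418157, -0.46533293,  0.71947302]), 'attitude': array([-126.16901912,   -0.58141664,   62.07081421])}
side {'fx': 409.72452485616014, 'fy': 409.72452485616014, 'cx': 256.16829771564915, 'cy': 190.74232246723372, 'eye': array([0.27700554, 0.50878508, 0.8215194 ]), 'attitude': array([-139.49642952,    0.85096782, -150.35910404])}
wrist {'fx': 271.4393176568229, 'fy': 271.4393176568229, 'cx': 259.3414951180715, 'cy': 193.448567580983, 'eye': array([ 0.08982038, -0.6720854 ,  0.38342782]), 'attitude': array([ 1.64851146e+02, -1.19870783e-01,  1.03499276e+02])}
```

View pics/scene0.png

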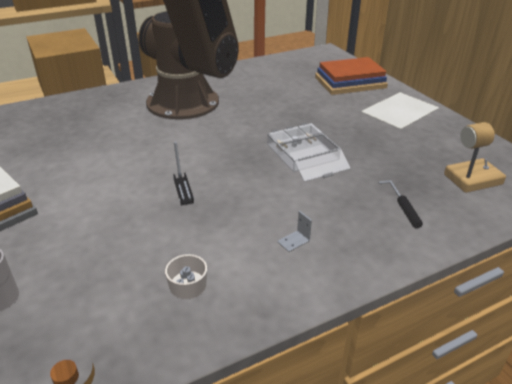

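View pics/side0.png

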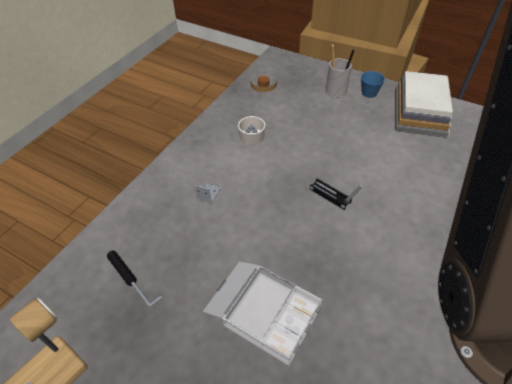

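View pics/wrist0.png

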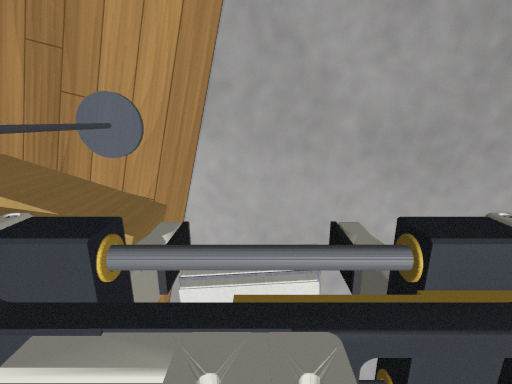

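Scene: tool at about (183,188), with its key leaning out toward (178,150); ramekin at (187,275); organiser at (305,150). Side: tool at (331,193), organiser at (265,308). I'll enlarge these.

```bash
cat > h.py <<'E'
import numpy as np, cv2
from scipy.spatial.transform import Rotation as R
from plant import get_obs, snapshot
def rays(s,px):
    px=np.atleast_2d(px).astype(float)
    d=np.c_[(px[:,0]-s["cx"])/s["fx"],(px[:,1]-s["cy"])/s["fy"],np.ones(len(px))]
    return d@R.from_euler("xyz",s["attitude"],degrees=True).as_matrix().T
def onz(s,px,z):
    d=rays(s,px); return s["eye"]+d*((z-s["eye"][2])/d[:,2])[:,None]
def tri(s1,p1,s2,p2):
    d=[rays(s1,p1)[0],rays(s2,p2)[0]];e=[s1["eye"],s2["eye"]]
    A=0;b=0
    for di,ei in zip(d,e):
        di=di/np.linalg.norm(di);P=np.eye(3)-np.outer(di,di);A=A+P;b=b+P@ei
    x=np.linalg.solve(A,b)
    return x
def proj(s,p):
    c=(np.atleast_2d(p)-s["eye"])@R.from_euler("xyz",s["attitude"],degrees=True).as_matrix()
    return np.c_[s["fx"]*c[:,0]/c[:,2]+s["cx"],s["fy"]*c[:,1]/c[:,2]+s["cy"]]
def crop(s,x0,y0,w,h,k,fn):
    im=cv2.resize(s["color"][y0:y0+h,x0:x0+w,::-1],None,fx=k,fy=k,interpolation=cv2.INTER_CUBIC)
    cv2.imwrite(fn,im)
E
python3 - <<'E'
from h import *
a=snapshot("scene");b=snapshot("side")
crop(a,150,130,70,80,7,"pics/a1.png");crop(b,295,165,80,55,8,"pics/b1.png")
crop(a,255,110,110,80,7,"pics/a2.png");crop(b,195,250,135,120,5,"pics/b2.png")
E
```

```text
(no output)
```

View pics/a1.png

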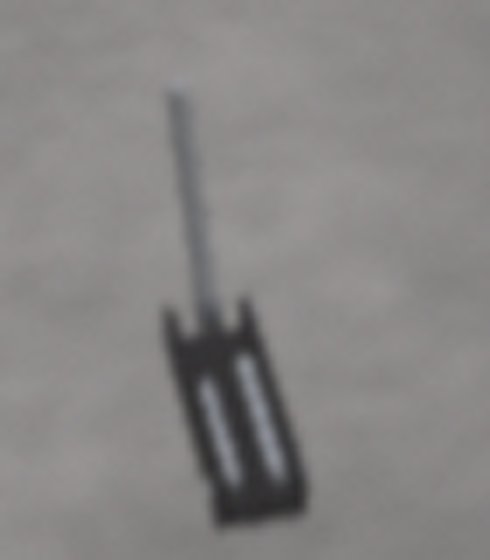

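View pics/b1.png

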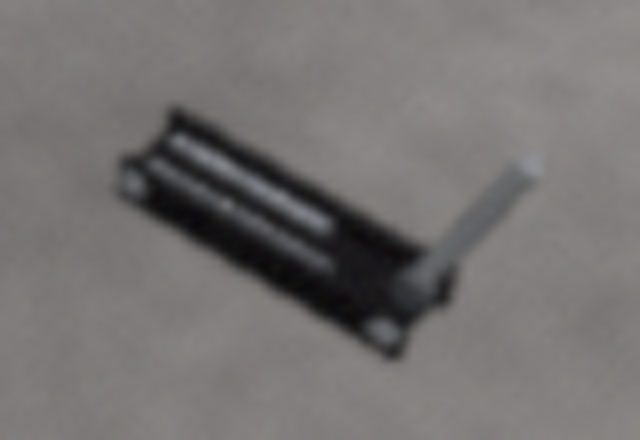

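View pics/a2.png

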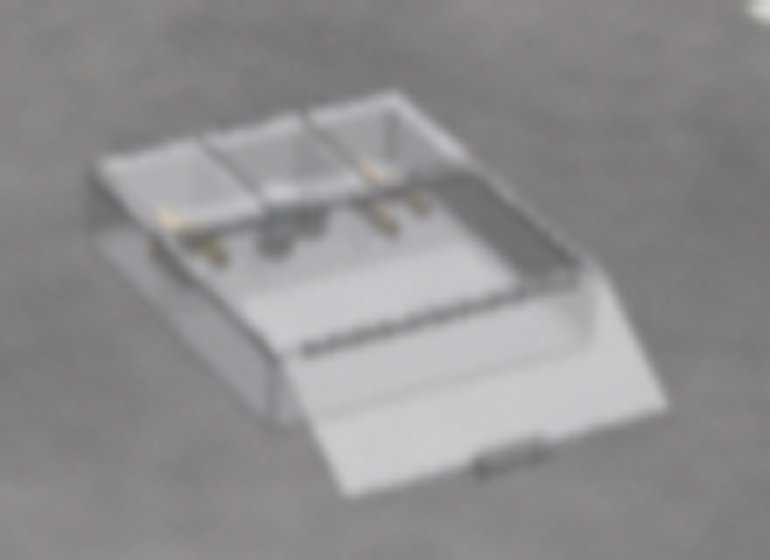

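View pics/b2.png

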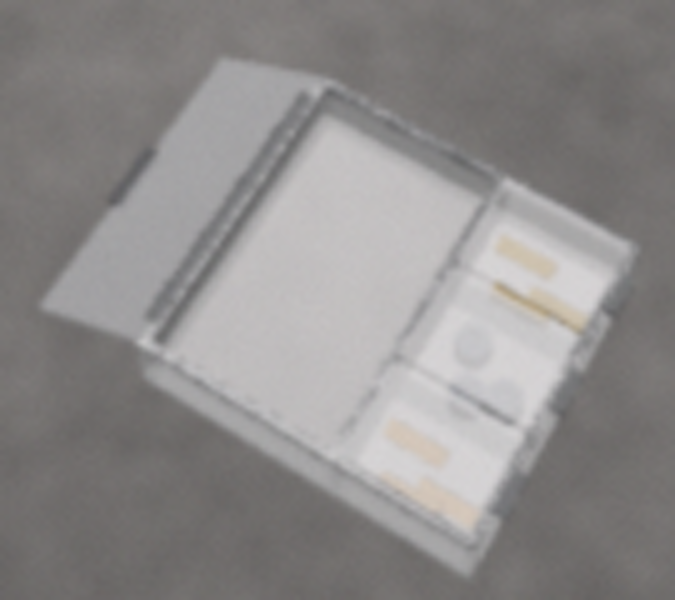

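```bash
python3 - <<'E'
from h import *
np.set_printoptions(precision=4,suppress=True)
a=snapshot("scene");b=snapshot("side")
A=lambda x,y,o,k:np.array([o[0]+(x+.5)/k-.5,o[1]+(y+.5)/k-.5])
a1=lambda x,y:A(x,y,(150,130),7)
b1=lambda x,y:A(x,y,(295,165),8)
a2=lambda x,y:A(x,y,(255,110),7)
b2=lambda x,y:A(x,y,(195,250),5)
print("handle top side",onz(b,[b1(175,108),b1(122,160),b1(395,340),b1(450,275)],.02))
print("handle top scene",onz(a,[a1(168,308),a1(247,298),a1(305,480),a1(215,497)],.02))
t=tri(a,a1(177,88),b,b1(530,165));print("key tip",t,proj(a,t)-a1(177,88),proj(b,t)-b1(530,165))
h=tri(a,a1(207,320),b,b1(415,285));print("hinge",h)
print("rim side",onz(b,[b2(330,85),b2(150,343),b2(345,455),b2(505,180)],.035))
print("rim scene",onz(a,[a2(280,352),a2(590,268),a2(470,165),a2(165,228)],.035))
print("lid bottom",onz(b,[b2(222,60),b2(42,305)],0.002),onz(a,[a2(345,495),a2(668,405)],0.002))
print("ramekin",onz(a,[[187,265]],.045),onz(b,[[252,125]],.045))
for n,s in(("a",a),("b",b)):
    g=s["color"].max(2)
    x0,y0,x1,y1=(165,165,205,210) if n=="a" else (300,170,352,215)
    m=(g<70).astype(np.uint8)*0; m[y0:y1,x0:x1]=(g<75)[y0:y1,x0:x1]
    c=max(cv2.findContours(m,0,2)[0],key=cv2.contourArea); r=cv2.minAreaRect(c)
    p=cv2.boxPoints(r); print(n,r,onz(s,p,.012))
E
```

```text
handle top side [[ 0.5087 -0.1954  0.02  ]
 [ 0.5143 -0.1663  0.02  ]
 [ 0.4092 -0.1394  0.02  ]
 [ 0.4039 -0.1721  0.02  ]]
handle top scene [[ 0.4088 -0.1755  0.02  ]
 [ 0.4157 -0.1482  0.02  ]
 [ 0.5255 -0.1696  0.02  ]
 [ 0.5206 -0.1995  0.02  ]]
key tip [ 0.3871 -0.1578  0.0952] [[-0.3233 -0.2043]] [[-0.3261  0.2335]]
hinge [ 0.4136 -0.1648  0.0155]
rim side [[0.5035 0.1149 0.035 ]
 [0.5091 0.252  0.035 ]
 [0.4195 0.2531 0.035 ]
 [0.4169 0.1187 0.035 ]]
rim scene [[0.5119 0.1139 0.035 ]
 [0.5151 0.2491 0.035 ]
 [0.429  0.252  0.035 ]
 [0.4163 0.1199 0.035 ]]
lid bottom [[0.5626 0.1112 0.002 ]
 [0.5676 0.2495 0.002 ]] [[0.5609 0.1136 0.002 ]
 [0.5664 0.2526 0.002 ]]
ramekin [[ 0.7478 -0.2684  0.045 ]] [[ 0.7492 -0.2734  0.045 ]]
a ((183.42453002929688, 189.23583984375), (30.631406784057617, 12.774532318115234), 74.05460357666016) [[ 0.4082 -0.1774  0.012 ]
 [ 0.4075 -0.1445  0.012 ]
 [ 0.5308 -0.1707  0.012 ]
 [ 0.5302 -0.2008  0.012 ]]
b ((330.00750732421875, 193.48715209960938), (43.10514831542969, 13.624677658081055), 30.379127502441406) [[ 0.5152 -0.1584  0.012 ]
 [ 0.5167 -0.2049  0.012 ]
 [ 0.4029 -0.1818  0.012 ]
 [ 0.4041 -0.1379  0.012 ]]
```

```bash
cat >> h.py <<'E'
def tool():
    o=get_obs(); return o, R.from_euler("xyz",o["orientation"],degrees=True).as_matrix()
def goto(pos,jawyaw):
    """shift (mm, tool axes) and rotvec (deg, tool axes) to pos, pointing down, jaw y axis at jawyaw"""
    o,M=tool(); y=np.radians(jawyaw)
    x=np.array([0,0,-1.]);yv=np.array([np.cos(y),np.sin(y),0]);T=np.c_[x,yv,np.cross(x,yv)]
    sh=M.T@(np.array(pos)-o["tool_pos"])*1000
    rv=R.from_matrix(M.T@T).as_rotvec(degrees=True)
    print("goto",pos,jawyaw,"shift",sh.round(1),"turn",rv.round(1))
E
python3 - <<'E'
from h import *
np.set_printoptions(precision=3,suppress=True)
o,M=tool();print(M, np.degrees(np.arctan2(M[1,1],M[0,1])))
u=np.array([-.976,.216]); hinge=np.array([.462,-.170])+.048*u
# rear finger inner face 15mm behind key (key tip out 30mm): TCP = hinge+u*(45-44)
for y in (167.5,-12.5): goto([*(hinge+u*.005),.16],y);goto([*(hinge+u*.005),.055],y)
E
```

```text
[[-0.    -0.235  0.972]
 [ 0.     0.972  0.235]
 [-1.     0.    -0.   ]] 103.56651740512307
goto [np.float64(0.410272), np.float64(-0.15855200000000003), 0.16] 167.5 shift [ 66.5 424.5 361.7] turn [-63.9   0.   -0. ]
goto [np.float64(0.410272), np.float64(-0.15855200000000003), 0.055] 167.5 shift [171.5 424.5 361.7] turn [-63.9   0.   -0. ]
goto [np.float64(0.410272), np.float64(-0.15855200000000003), 0.16] -12.5 shift [ 66.5 424.5 361.7] turn [116.1  -0.   -0. ]
goto [np.float64(0.410272), np.float64(-0.15855200000000003), 0.055] -12.5 shift [171.5 424.5 361.7] turn [116.1  -0.   -0. ]
```

carry_out:
  series:
    - [[0,60,50,-10,0,0],[0,120,100,-20,0,0],[0,180,150,-30,0,0],[0,240,200,-40,0,0],[10,290,250,-50,0,0],[20,340,290,-60,0,0],[30,385,330,-64,0,0],[40,425,362,-64,0,0],[40,425,362,-64,0,0],[40,425,362,-64,0,0]]
  hand: -1

```text
clock: 1.6
tool_pos: [0.4119, -0.1549, 0.1863]
orientation: [6.9, 90.0, 84.8]
force: [-0.3, -0.5, 0.7]
opening: 0.0877
```

```bash
python3 - <<'E'
from h import *
np.set_printoptions(precision=4,suppress=True)
a=snapshot("scene");b=snapshot("side");w=snapshot("wrist")
cv2.imwrite("pics/w2.png",w["color"][:,:,::-1])
crop(a,110,70,140,140,4,"pics/a3.png");crop(b,270,80,150,140,4,"pics/b3.png")
o=get_obs();print(o["joint_pos"],o["tool_pos"],o["force"])
u=np.array([-.976,.216]); hinge=np.array([.462,-.170])+.048*u
goto([*(hinge+u*.005),.055],167.5)
E
```

```text
[  4.7783  -0.3279 -30.8794   0.0039 -59.4469 -17.1766] [ 0.4104 -0.1582  0.1867] [ 0.111  -0.2235 -0.3756]
goto [np.float64(0.410272), np.float64(-0.15855200000000003), 0.055] 167.5 shift [131.7   0.1  -0.4] turn [ 0.1 -0.   0. ]
```

View pics/w2.png

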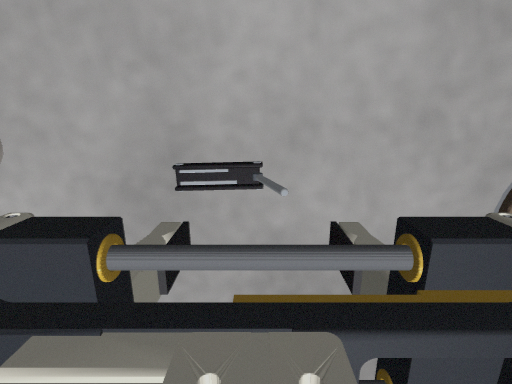

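View pics/b3.png

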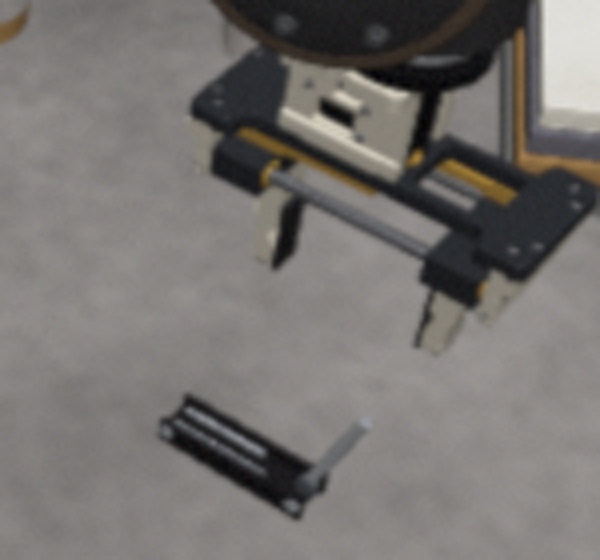

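carry_out:
  series:
    - [[45,0,0,0,0,0],[90,0,0,0,0,0],[125,0,0,0,0,0],[132,0,0,0,0,0],[132,0,0,0,0,0]]

```text
clock: 2.38
tool_pos: [0.4106, -0.159, 0.0551]
orientation: [168.2, 90.0, -114.3]
force: [0.4, -1.2, 0.3]
opening: 0.0877
```

```bash
python3 - <<'E'
from h import *
np.set_printoptions(precision=4,suppress=True)
a=snapshot("scene");b=snapshot("side")
crop(a,130,100,100,110,5,"pics/a4.png");crop(b,280,120,110,100,5,"pics/b4.png")
o=get_obs();print(o["joint_pos"],o["tool_pos"],o["force"])
E
```

```text
[  4.7246   9.7062 -40.8269   0.0253 -39.3369 -17.2131] [ 0.4115 -0.1586  0.0559] [-0.7956 -0.4324  0.3382]
```

View pics/a4.png

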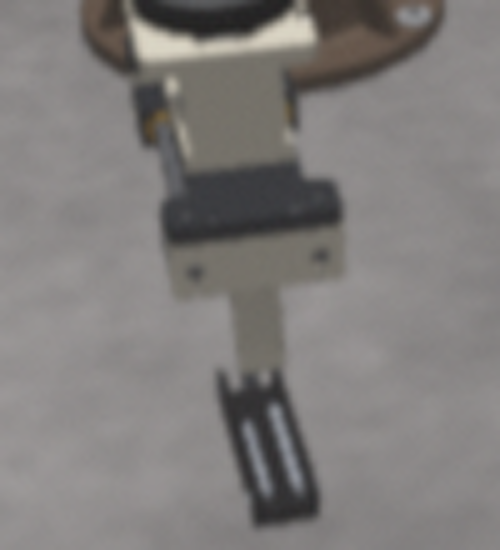

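View pics/b4.png

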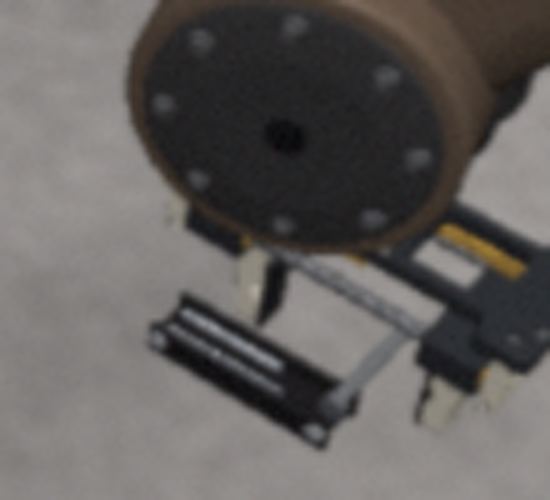

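carry_out:
  series:
    - [[0,-12,0,0,0,0],[0,-22,0,0,0,0],[0,-32,0,0,0,0],[0,-42,0,0,0,0],[0,-52,0,0,0,0],[0,-64,0,0,0,0],[0,-76,0,0,0,0],[5,-88,0,0,0,0],[10,-98,0,0,0,0],[10,-98,0,0,0,0]]

```text
clock: 3.72
tool_pos: [0.5067, -0.1793, 0.0438]
orientation: [108.0, 90.0, -174.4]
force: [0.5, 0.8, 0.6]
opening: 0.0877
```

```bash
python3 - <<'E'
from h import *
np.set_printoptions(precision=4,suppress=True)
a=snapshot("scene");b=snapshot("side")
crop(a,130,100,100,110,5,"pics/a5.png");crop(b,280,120,110,100,5,"pics/b5.png")
o=get_obs();print(o["joint_pos"],o["tool_pos"],o["force"])
E
```

```text
[  1.4334  18.7361 -29.5714  -0.0056 -41.7225 -13.8708] [ 0.506  -0.1792  0.0443] [-0.5975 -0.0166  0.3136]
```

View pics/a5.png

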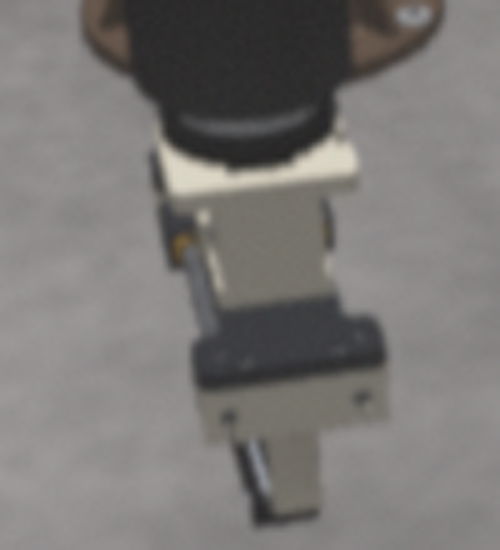

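View pics/b5.png

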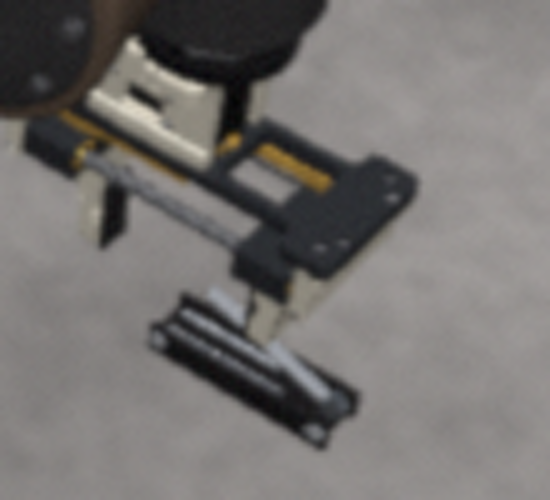

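carry_out:
  series:
    - [[4,-4,0,0,0,0],[9,-8,0,0,0,0],[14,-8,0,0,0,0],[18,-8,0,0,0,0],[21,-8,0,0,0,0],[22,-8,0,0,0,0],[22,-8,0,0,0,0]]

```text
clock: 4.7
tool_pos: [0.5141, -0.1809, 0.0228]
orientation: [-108.5, 90.0, -30.9]
force: [-0.9, 0.0, 3.5]
opening: 0.0879
```

```bash
python3 - <<'E'
from h import *
o=get_obs();print(o["tool_pos"],o["force"])
E
```

```text
[ 0.51410527 -0.18090893  0.02283828] [-0.86788247  0.03565256  3.50740143]
```

carry_out:
  series:
    - [[-20,0,0,0,0,0],[-70,0,0,0,0,0],[-120,20,0,-10,0,0],[-140,40,0,-20,0,0],[-140,53,0,-30,0,0],[-140,53,0,-40,0,0],[-140,53,0,-50,0,0],[-140,53,0,-60,0,0],[-140,53,0,-70,0,0],[-140,53,0,-80,0,0]]

```text
clock: 5.95
tool_pos: [0.462, -0.1694, 0.1624]
orientation: [-34.1, 90.0, 123.8]
force: [0.2, 0.3, -0.1]
opening: 0.0873
```

```bash
python3 - <<'E'
from h import *
np.set_printoptions(precision=4,suppress=True)
a=snapshot("scene");b=snapshot("side");w=snapshot("wrist")
crop(a,130,100,100,110,5,"pics/a6.png");crop(b,280,120,110,100,5,"pics/b6.png")
cv2.imwrite("pics/w6.png",w["color"][:,:,::-1])
o=get_obs();print(o["joint_pos"],o["tool_pos"],o["force"])
goto([.462,-.170,.16],257.5)
E
```

```text
[  2.7913   6.386  -27.1495  -0.0105 -56.4702  64.6061] [ 0.4621 -0.1694  0.1625] [-0.3311  0.0775  0.2645]
goto [0.462, -0.17, 0.16] 257.5 shift [ 2.5  0.5 -0.1] turn [-10.1   0.    0. ]
```

View pics/a6.png

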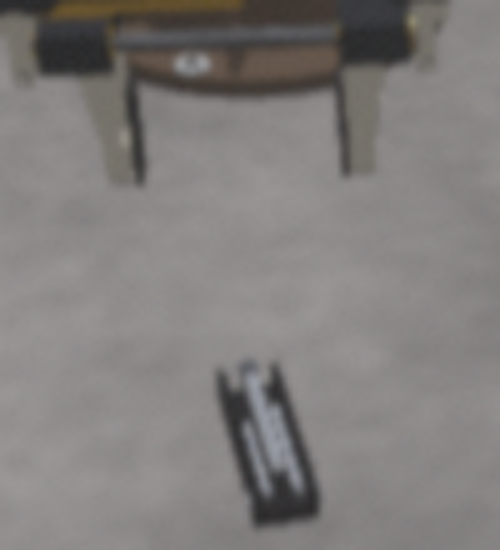

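View pics/b6.png

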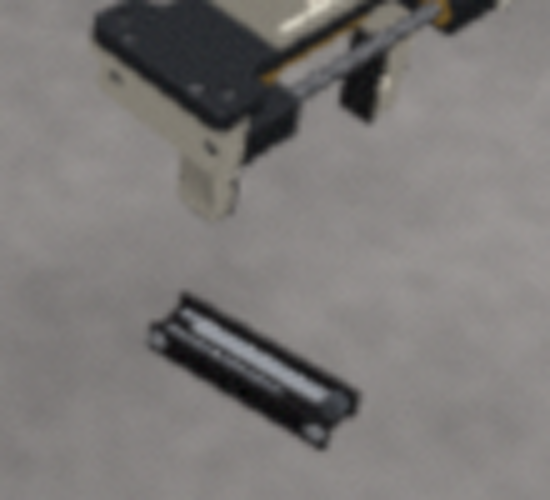

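View pics/w6.png

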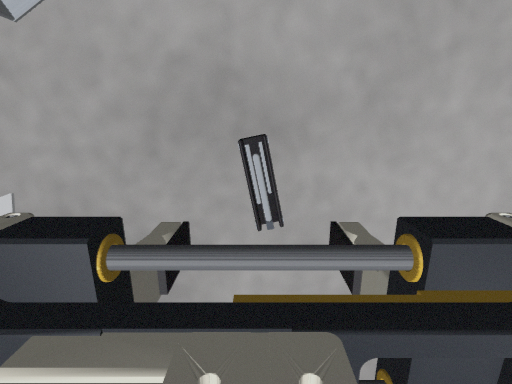

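Key is folded home in both views and the handle didn't move. Refine the handle pose with the wrist image (corners about (240,140),(266,135),(283,225),(258,230)).

```bash
python3 - <<'E'
from h import *
np.set_printoptions(precision=4,suppress=True)
w=snapshot("wrist")
g=w["color"].max(2);m=np.zeros_like(g);m[120:240,225:300]=(g<80)[120:240,225:300]*255
m=cv2.morphologyEx(m,cv2.MORPH_CLOSE,np.ones((9,9),np.uint8))
c=max(cv2.findContours(m,0,2)[0],key=cv2.contourArea)
p=onz(w,c[:,0,:],.018)[:,:2].astype(np.float32)*1000
print(cv2.minAreaRect(p)); print(onz(w,[[240,140],[266,135],[283,225],[258,230]],.02))
crop(w,225,120,75,125,5,"pics/w7.png")
goto([.462,-.170,.005],257.5)
E
```

```text
((460.34820556640625, -170.728271484375), (31.398359298706055, 110.24372863769531), 78.95980072021484)
[[ 0.5153 -0.1684  0.02  ]
 [ 0.5094 -0.1965  0.02  ]
 [ 0.4051 -0.1755  0.02  ]
 [ 0.4107 -0.1457  0.02  ]]
goto [0.462, -0.17, 0.005] 257.5 shift [157.5   0.6  -0.1] turn [-10.2   0.    0. ]
```

carry_out:
  series:
    - [[20,1,1,-10,0,0],[70,1,1,-11.3,0,0],[110,1,1,-11.3,0,0],[140,1,1,-11.3,0,0],[157,1,1,-11.3,0,0],[157,1,1,-11.3,0,0]]
  hand: -1

```text
clock: 6.9
tool_pos: [0.4599, -0.1701, 0.0044]
orientation: [12.5, 89.8, -178.8]
force: [-0.6, 0.3, 0.0]
opening: 0.0875
```

carry_out:
  series:
    - [[0,0,0,0,0,0],[0,0,0,0,0,0],[0,0,0,0,0,0],[0,0,0,0,0,0],[0,0,0,0,0,0],[0,0,0,0,0,0]]
  hand: 1

```text
clock: 7.65
tool_pos: [0.4609, -0.1701, 0.0056]
orientation: [51.4, 90.0, -139.7]
force: [-0.8, -2.4, 1.7]
opening: 0.0336
```

carry_out:
  series:
    - [[0,0,0,0,0,0],[-20,0,0,0,0,0],[-60,0,0,0,0,0],[-110,0,0,0,0,0],[-150,0,0,0,0,0],[-150,0,0,0,0,0]]

```text
clock: 8.4
tool_pos: [0.4627, -0.17, 0.1583]
orientation: [-168.2, 89.7, 0.7]
force: [0.4, 0.3, -4.4]
opening: 0.0313
```

```bash
python3 - <<'E'
from h import *
np.set_printoptions(precision=4,suppress=True)
a=snapshot("scene");b=snapshot("side")
crop(a,110,70,140,140,4,"pics/a8.png");crop(b,270,80,150,140,4,"pics/b8.png")
o=get_obs();print(o["joint_pos"],o["tool_pos"],o["force"],o["opening"])
for z in (.16,.008): goto([.462,.183,z],178.5)
E
```

```text
[  2.7318   6.7138 -27.8865  -0.0569 -55.4348  76.1378] [ 0.4602 -0.1697  0.1548] [-0.3557 -0.2711 -4.028 ] 0.031352867322810604
goto [0.462, 0.183, 0.16] 178.5 shift [  -4.9 -346.4   66.5] turn [80.3  0.1 -0. ]
goto [0.462, 0.183, 0.008] 178.5 shift [ 147.1 -346.3   66.4] turn [80.3  0.1 -0. ]
```

View pics/a8.png

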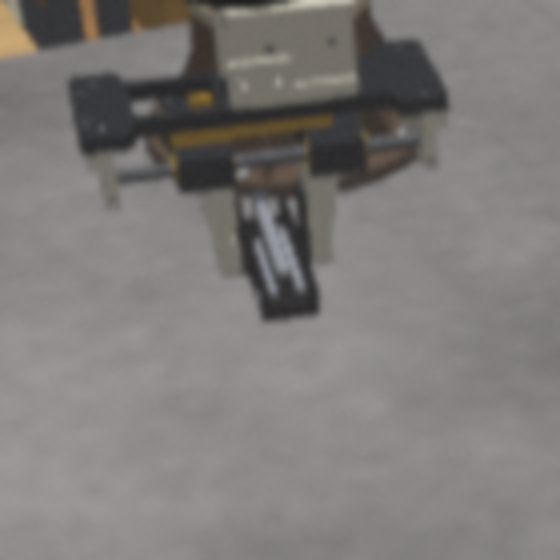

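View pics/b8.png

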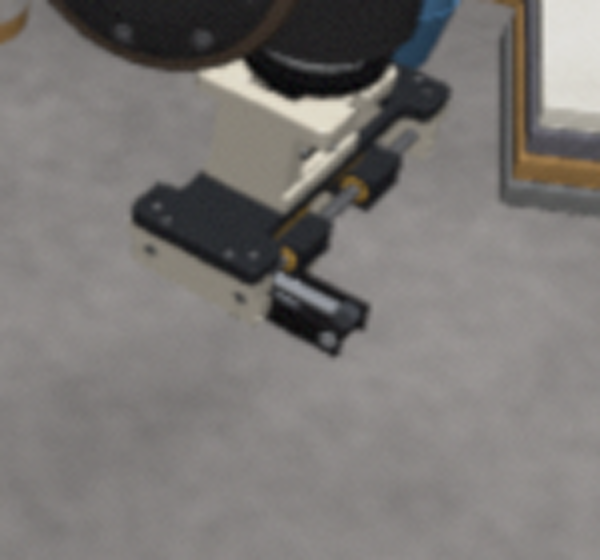

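carry_out:
  series:
    - [[-5,-35,7,10,0,0],[-5,-80,15,20,0,0],[-5,-125,24,30,0,0],[-5,-170,33,40,0,0],[-5,-215,42,50,0,0],[-5,-260,50,60,0,0],[-5,-305,58,70,0,0],[-5,-346,66,80,0,0],[-5,-346,66,80.3,0,0],[-5,-346,66,80.3,0,0]]

```text
clock: 9.75
tool_pos: [0.4619, 0.1816, 0.1587]
orientation: [128.5, 89.8, -142.8]
force: [0.1, -1.0, -3.2]
opening: 0.0316
```

```bash
python3 - <<'E'
from h import *
np.set_printoptions(precision=4,suppress=True)
a=snapshot("scene");b=snapshot("side");w=snapshot("wrist")
crop(a,245,60,130,130,4,"pics/a9.png");crop(b,180,180,180,190,3,"pics/b9.png")
cv2.imwrite("pics/w9.png",w["color"][:,:,::-1])
o=get_obs();print(o["joint_pos"],o["tool_pos"],o["force"],o["opening"])
for z in (.06,.009): goto([.462,.183,z],178.5)
E
```

```text
[ 44.0845   7.0361 -26.7687  -0.0096 -56.2788 -45.5247] [0.4626 0.1811 0.1599] [-0.2564 -0.1637 -3.7745] 0.03152494998408959
goto [0.462, 0.183, 0.06] 178.5 shift [99.9  0.6  1.9] turn [ 0.1 -0.1 -0.1]
goto [0.462, 0.183, 0.009] 178.5 shift [150.9   0.5   2. ] turn [ 0.1 -0.1 -0.1]
```

View pics/a9.png

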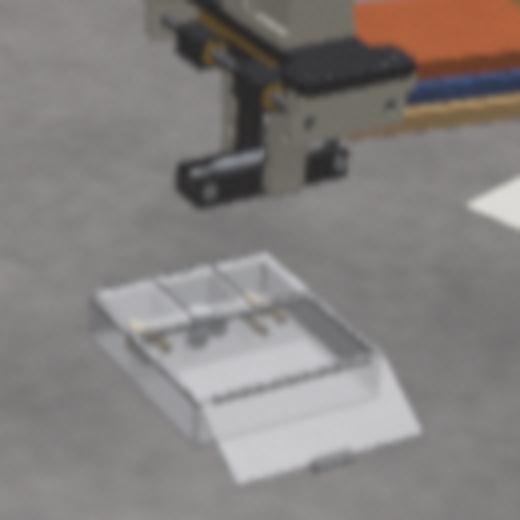

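View pics/b9.png

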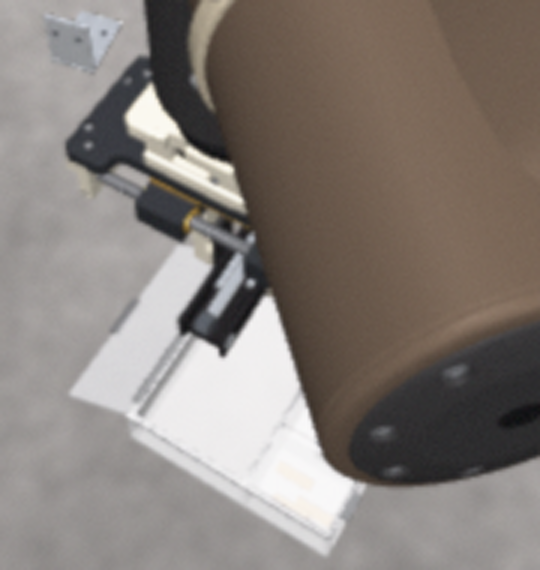

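View pics/w9.png

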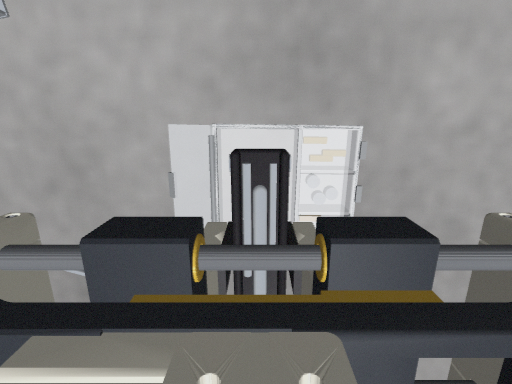

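Wrist view: the held handle is parallel to the compartment; compartment walls at columns about 217 (+x rim) and 297 (divider), top edge row about 126. I'll check the bay's position from these.

```bash
python3 - <<'E'
from h import *
np.set_printoptions(precision=4,suppress=True)
w=snapshot("wrist")
crop(w,155,110,225,120,3.5,"pics/w10.png")
print(onz(w,[[214,126],[218,130],[297,130],[300,126],[214,190],[297,190],[361,126]],.035))
E
```

```text
[[0.5064 0.1161 0.035 ]
 [0.5027 0.1201 0.035 ]
 [0.4225 0.1222 0.035 ]
 [0.4196 0.1183 0.035 ]
 [0.5111 0.1827 0.035 ]
 [0.4219 0.1851 0.035 ]
 [0.3579 0.12   0.035 ]]
```

View pics/w10.png

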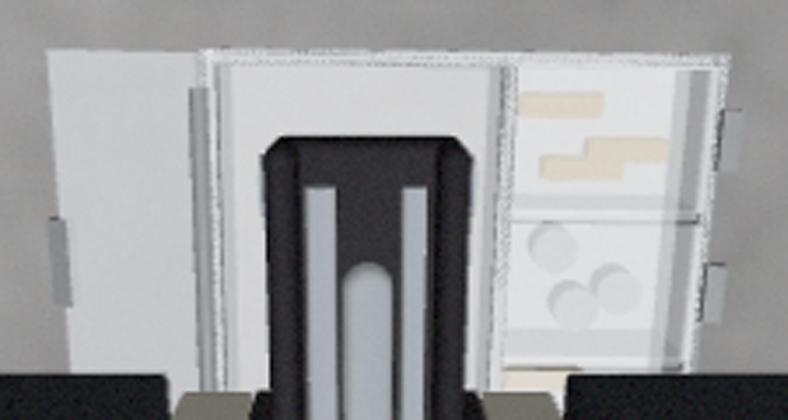

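carry_out:
  series:
    - [[30,-1.5,2,0.5,0,0],[70,-1.5,2,0.5,0,0],[100,-1.5,2,0.5,0,0],[115,-1.5,2,0.5,0,0],[115,-1.5,2,0.5,0,0]]

```text
clock: 10.58
tool_pos: [0.4641, 0.183, 0.0446]
orientation: [135.1, 89.9, -136.8]
force: [0.1, 1.3, -2.4]
opening: 0.0316
```

```bash
python3 - <<'E'
from h import *
np.set_printoptions(precision=4,suppress=True)
w=snapshot("wrist");a=snapshot("scene");b=snapshot("side")
crop(w,140,100,240,160,3,"pics/w11.png");crop(a,245,60,130,130,4,"pics/a11.png");crop(b,180,180,180,190,3,"pics/b11.png")
o=get_obs();print(o["tool_pos"],o["force"]); goto([.4635,.183,.0095],178)
E
```

```text
[0.4652 0.1843 0.0464] [ 0.1662  0.2107 -3.3221]
goto [0.4635, 0.183, 0.0095] 178 shift [36.9  1.7 -1.4] turn [0.1 0.1 0.1]
```

View pics/w11.png

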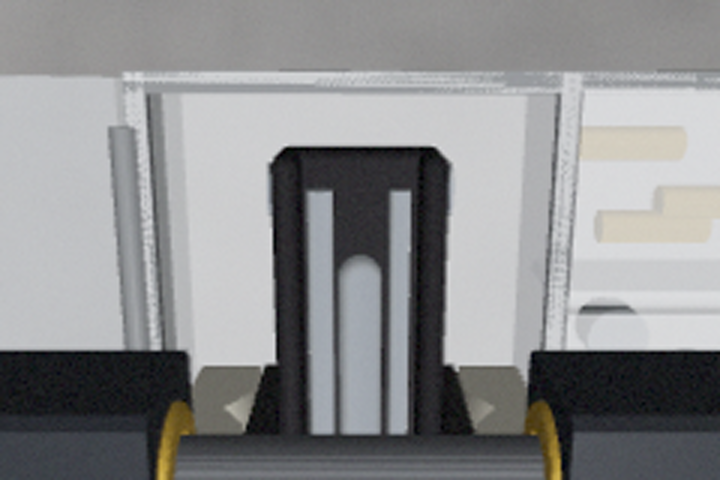

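View pics/a11.png

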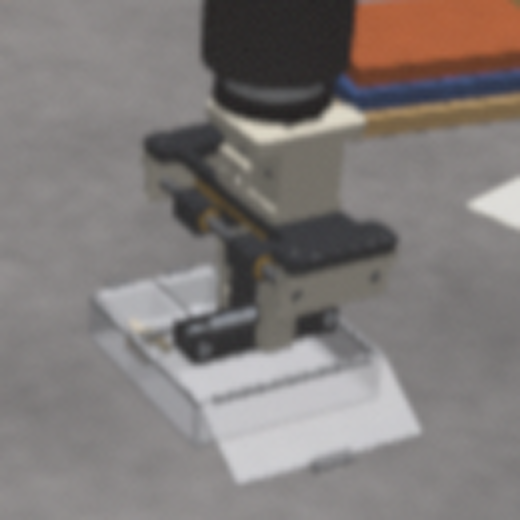

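carry_out:
  series:
    - [[10,-1,0,0,0,0],[20,-1,0,0,0,0],[28,-1,0,0,0,0],[33,-1,0,0,0,0],[35,-1,0,0,0,0],[35,-1,0,0,0,0]]

```text
clock: 11.48
tool_pos: [0.4656, 0.1841, 0.0105]
orientation: [146.8, 90.0, -125.1]
force: [-0.1, 0.5, -2.8]
opening: 0.0317
```

```bash
python3 - <<'E'
from h import *
np.set_printoptions(precision=4,suppress=True)
w=snapshot("wrist");crop(w,140,100,240,160,3,"pics/w12.png")
o=get_obs();print(o["tool_pos"],o["force"],o["moment"])
E
```

```text
[0.4657 0.1842 0.0106] [ 0.2849  0.6259 -3.2428] [0.0365 0.0968 0.0405]
```

View pics/w12.png

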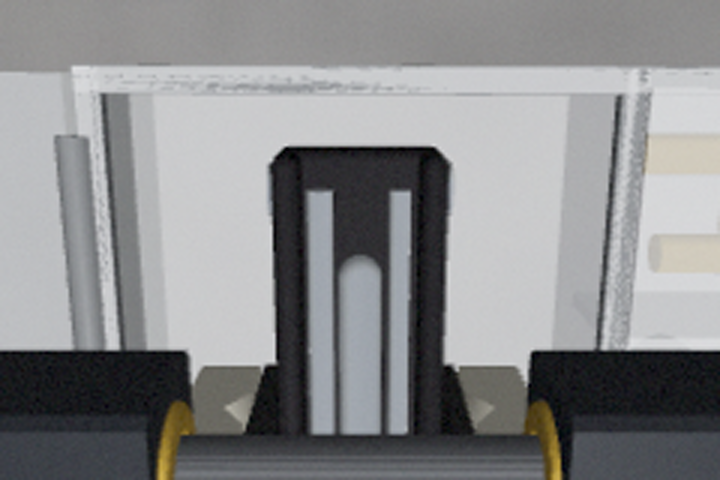

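carry_out:
  series:
    - [[1,0,0,0,0,0],[2,0,0,0,0,0],[2,0,0,0,0,0]]

```text
clock: 11.9
tool_pos: [0.4656, 0.1842, 0.0086]
orientation: [-46.4, 90.0, 41.7]
force: [-0.9, -0.2, -3.6]
opening: 0.0315
```

carry_out:
  series:
    - [[0,0,0,0,0,0],[0,0,0,0,0,0],[0,0,0,0,0,0],[0,0,0,0,0,0]]
  hand: 0.16

```text
clock: 12.4
tool_pos: [0.4657, 0.1842, 0.0087]
orientation: [-54.1, 90.0, 34.0]
force: [-0.3, -0.2, 0.4]
opening: 0.0371
```

Released without any wall contact; retreat slowly at first.

carry_out:
  series:
    - [[-5,0,0,0,0,0],[-12,0,0,0,0,0],[-22,0,0,0,0,0],[-40,0,0,0,0,0],[-80,0,0,0,0,0],[-130,0,0,0,0,0],[-180,0,0,0,0,0],[-180,0,-60,0,0,0],[-180,0,-120,0,0,0],[-180,0,-120,0,0,0]]

```text
clock: 13.65
tool_pos: [0.4607, 0.0612, 0.1895]
orientation: [-49.6, 89.9, 38.2]
force: [-0.4, 0.2, 0.0]
opening: 0.0369
```

```bash
python3 - <<'E'
from h import *
np.set_printoptions(precision=4,suppress=True)
w=snapshot("wrist");a=snapshot("scene");b=snapshot("side")
cv2.imwrite("pics/w13.png",w["color"][:,:,::-1]);cv2.imwrite("pics/a13f.png",a["color"][:,:,::-1])
crop(a,245,90,130,110,6,"pics/a13.png");crop(b,180,180,180,190,3,"pics/b13.png")
o=get_obs();print(o["tool_pos"],o["force"],o["clock"])
E
```

```text
[0.4618 0.0644 0.1892] [ 0.4741 -0.0105  0.4844] 13.8
```

View pics/w13.png

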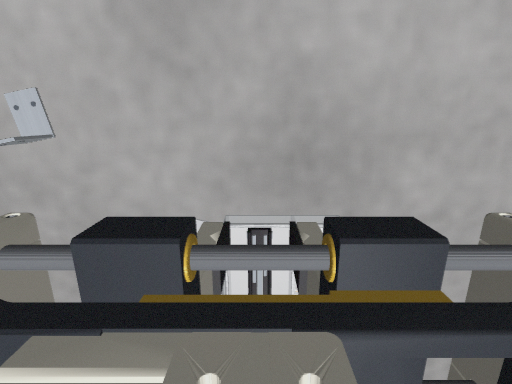

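View pics/a13.png

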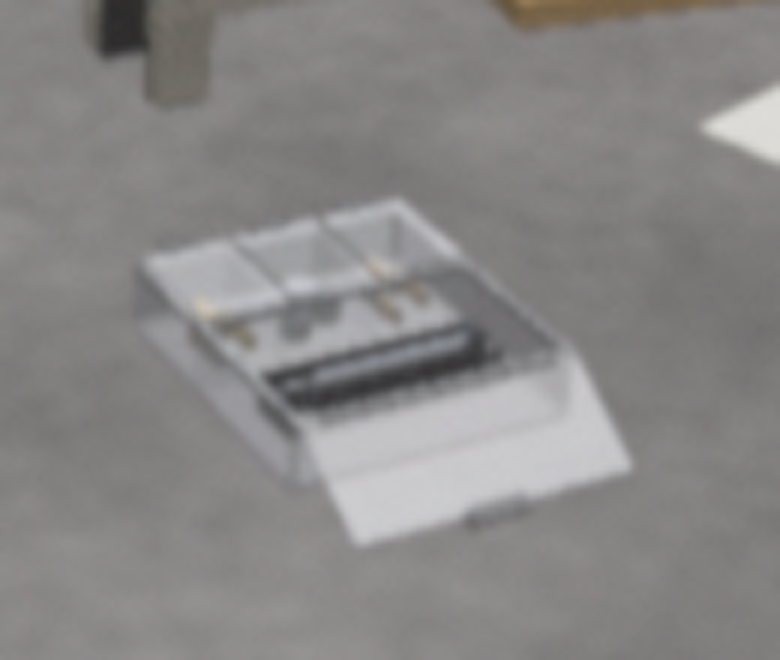

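View pics/b13.png

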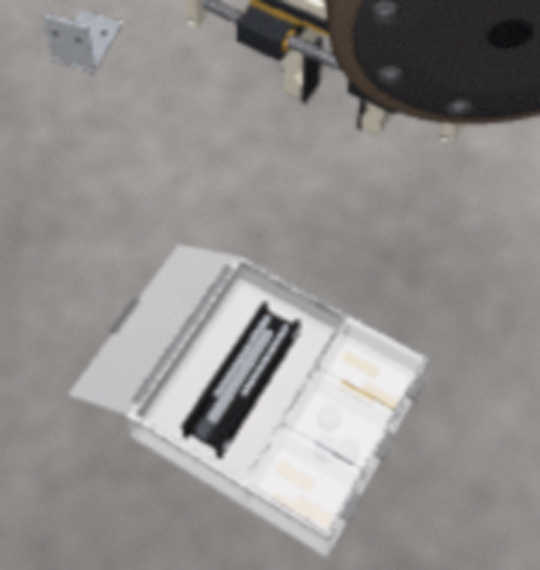

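View pics/a13f.png

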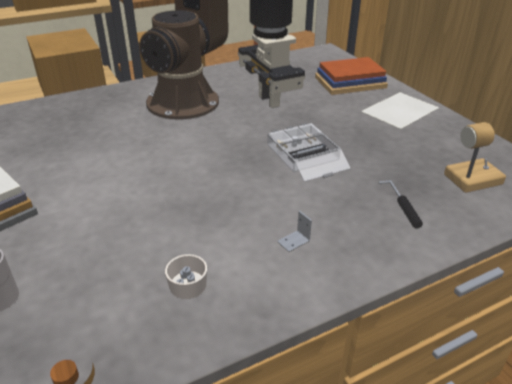

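The tool lies flat and centred in the compartment with the key folded. The ramekin is still at (187,275), and the gripper is well clear.

```bash
python3 -c "
from plant import close_job
print(close_job())"
```

```text
the job is handed in; nothing more can be done
None
```

The folded hex key is in the long compartment of the organiser, and I handed the job in at about 13.8 s of the 54 s allowed. No verdict was reported.

- **Folding:** I pushed the steel key over with one finger of the open gripper, then pressed it down. It met a stop at about 3.5 N with the fingertip at 23 mm, the folded height. Pictures from above showed it home while the tool was still outside the organiser.
- **Placing:** I gripped the handle across its width (opening about 31 mm), turned it by about 80° and lowered it into the compartment. I opened the fingers only to 37 mm there and drew out with no wall contact that I could measure.
- **Last checks:** The scene and side pictures show the tool flat, key side up, roughly central in the compartment. The ramekin is where it started in the scene picture. The gripper is about 12 cm to one side and 19 cm up, with forces near zero.
- **Not measured:** I judged the final key angle and handle position from the pictures only. My camera estimates of the compartment centre differed by a few millimetres, which is well within the allowed 25 to 30 mm.

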